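Tip the tube into the tacking jig and swing the hold-down over it

ROBOT

A 6-joint arm with a two-finger parallel gripper is mounted at the origin on the work surface. World frame = base frame: x ahead of the robot, y to its left, z up, the work surface at z = 0. Lengths are in mm, angles in rad, forces in N, time in s.
With the tool pointing down it reaches from about 350 to 725 mm from the base axis. Payload 6 kg.
Tool frame: the origin (TCP) lies midway between the tips of the shut fingers; the grasp point (between the pads) lies 19 mm behind it; z points along the fingers, y is the line along which they close (so a half turn about z gives the same grasp; the last joint's range is limited). The gripper opens to 85 mm and grips with 20 to 120 N. Pads are 22 mm wide; open, the fingers measure 114 mm over their backs; the gripper's body (76 mm by 85 mm) begins 54 mm behind the grasp point. The pads swing forward as they close: fully open they stand 13 mm farther back than shut.
Start: joints at [-0.789, 0.04, 0.085, 0, -1.615, -0.334], TCP at [259.793, -540.812, 200.061] pointing down, gripper open.
Joint ranges: [-2.56, 2.56], [-1.29, 2.01], [-1.08, 1.49], [-3.29, 1.98], [-2.81, -0.18], [-2.99, 2.99]. Speed limits (rad/s): [2.57, 2.57, 3.01, 3.14, 3.14, 3.14].

INTERFACE

Orientations are given as [roll, pitch, yaw] about the fixed x, y, z axes, in that order (R = Rz(yaw) Ry(pitch) Rx(roll)).
In Python, from bench import ctrl, viewer, job, look_for, silhouettes, pinpoint gives the robot as it stands.
- The arm moves only by the tool servo_tool, never from a script. Its argument "increments" is a list of rows, each a list of 3 entries, a list of its own where there are three numbers: the closure, from -1 (fully open) to 1 (shut), then the shift along the tool's x, y, z in cm, then the turn, a rotation vector about the tool's x, y, z in rad. A call has 1 to 20 rows; each row is the pose to reach, as a shift and turn from the pose commanded when the call began, along the tool's axes at that moment; what a row does not reach only later rows make up. A row lasts 1/12 s, in which the tool goes at most 41.7 mm and 7.16 degrees, less where a joint would pass 70% of its speed; a pose out of reach is approached as far as the arm can. A call with a gripper value outside its range is refused whole. The fingers move at their own pace and stop on an object; "squeeze" is the grip in N (left out, the last holds). Time passes only in rows, so rows that repeat a pose let the fingers close. It gives the time, the measured TCP pose, the force, the opening and the grip force at its end, in the units of the state.
- ctrl.observe(): the state, without advancing time (a new reading comes with each control period).
- viewer.read_camera(name): name is "scene" or "top"; returns the picture (420x560x3 uint8, red, green, blue); there is no depth.
- viewer.camera_params(name): a dict with "fov_y" (degrees; the focal length in pixels is half the picture's height over the tangent of half this angle, whatever the lens; pixels are square), "cx", "cy" (the principal point, pixels), "cam_to_world" (4x4, takes a point from camera to world coordinates). Camera axes: x right, y up, looking along -z (the intrinsics and any distortion apply to the point x, -y, -z); pixel columns grow to the right and rows downward; lengths in mm; the calibration is good to about 2 mm. A picture is of the moment at which its call begins. camera_params takes no time and is no camera call.
- job.sign_off(): hands the job in; it is judged then, once.
Trained networks look in the newest picture that a camera, given by its name, has taken for a name from the list of things; names that differ only in an ending like _2 or _b are one class to them, and where a whole thing is asked for, a point or a joint stands for the part that bears it (a point fixed in the world has none). Each returns a list of dicts, best first, with "p" (0 to 1); they miss things now and then, are a little off and sometimes report something else, mostly with a low value. They report only what shows in the picture. A call takes as long as a camera call. They do not tell look-alikes from the thing itself.
- look_for(camera, label): "box" ([left, top, width, height] in pixels, round what is visible of it).
- silhouettes(camera, label): "mask" (420x560 bool, what is visible of it) and "box" ([left, top, width, height] in pixels, round what is visible of it).
- pinpoint(camera, label): "centre" ([column, row] in pixels: a listed point, or the origin of a listed thing).
The state is a dict: "time": time; "joint_pos": joint angles; "joint_vel": joint speeds; "effort": joint torques, N m; "tcp_pos": TCP position; "tcp_rot": TCP orientation; "force": force on the tool from outside, world axes, zero at the start; "ft_torque": the same for the moment, N m; "gripper_width": opening from 0.0 (shut) to 1.0 (fully open); "grip_force": force on a finger pad.
Only numpy, scipy, OpenCV 4.12 (cv2) and the standard library are available. Lean on these libraries where they do the work, as an engineer would, in place of code of your own. Each camera call takes 0.05 s, during which the arm holds its last target. There are 200 camera calls.

TASK

Make the square tube ready for tack welding in the jig: push over the tall square tube that stands on end at one end of the jig's channel, inwards, so that it comes to lie in the channel between the two rails with its middle near the hold-down arm. Then push the jig's hinged hold-down arm, which leans back towards the robot, up and over until it lies flat down on the tube. Only push: lift nothing and carry nothing, leave the steel block at the other end of the channel in its place, and do not disturb the things around the jig.

Things in the scene. Friction and masses are not known exactly. Their poses are not given: they have to be found in the camera images.
- jig: Fixed tack-welding jig. Origin on the table under the channel's middle; x points across the channel, away from the robot side, y along it, z up. Grey base plate spans x -95..55, y -145..145 mm, top at z = 10 mm. Two hinge cheeks on the robot side: x -63..-37, |y| 18.5..24.5 mm, tops at z = 70 mm.
- channel (a point): Centre of the channel's floor, 10 mm above the jig's origin. Two 6 mm rails along y leave a channel 48 mm wide; rail tops 20 mm above this floor, rails y -138..138 mm. Low end stops close it: inner faces 132 mm, outer faces 140 mm from the middle, tops 16 mm above the floor.
- tube: Loose steel square tube, 40 x 40 x 120 mm, 3 mm wall, 0.3 to 0.6 kg. Starts upright on the channel floor, axis 90 to 105 mm from the jig's middle, at the +y or the -y end. Origin: centre of its starting lower end; z along the tube, up at the start. Pushed inwards near its top, it turns about its inner lower edge and falls by itself once leaned about 18 degrees.
- tube_mid (a point): The centre of the tube: 60 mm along its axis from the origin of tube, on the axis.
- hold_arm (a joint): Hinge of the hold-down arm, rad: 0 = level, flat on a lying tube; 1.57 upright; starts at 1.85 to 2.25, leaning to the jig's -x side (robot side); stops at -0.25, 2.5. Stiff (0.15 N m friction): stays where left, push it all the way. Flat steel bar 105 mm long from the hinge axis, 30 mm wide (along the jig's y), 12 mm thick, over y = 0.
- clamp_hinge (a point): Point on the hold-down arm's hinge axis, at x = -50, y = 0, z = 56 mm in the jig's frame; the axis runs along the jig's y.
- clamp_tip (a point): Centre of the free end face of the hold-down arm, 105 mm from the hinge axis.
- block: Solid steel stop block, 40 x 40 mm, 25 mm high, lying loose in the channel at the other end from the tube; it stays there. Origin at the centre of its underside.
- pipe: Bystander: round steel pipe piece standing on the table beside the jig, on its +x side, outer diameter 42 mm, 85 mm high. Origin at the centre of its underside.
- offcut: Bystander: short, wider square tube offcut, 50 x 50 mm, 60 mm high, standing on the table beside the jig, on its +x side. Origin at the centre of its underside.
- angle_iron: Bystander: piece of steel angle, 160 mm long, 40 mm wide and high, lying on the table to the left. Origin at the centre of its underside.
- hammer: Bystander: hammer lying on the table to the right. Origin at its middle, on the underside.
- wire_brush: Bystander: brush lying on the table to the left. Origin at its middle, on the underside.
- tape: Bystander: tape measure, 65 x 35 x 62 mm, black, on the table to the right. Origin at the centre of its underside.
There are look-alikes about, which are no part of the job. What is shaped like the tube but green or purple is not meant.

How it is judged:
By the outcome, as a careful person would: the job done as asked, in the order asked, and still so for the second after the job is handed in, with the robot touching nothing.
It also fails if it takes over 43 s, if anything falls off the work surface, if the arm or the gripper's body presses on something with over 40 N, if the wrist force passes 120 N, or if a joint passes its speed limit or range.

## Working session

There is one attempt and no reset: what is moved stays moved. The work goes in short steps, Python scripts to look and compute and a tool call to move; the robot and the scene stay as the last step left them, time stands still between calls to the robot, and variables do not carry over. Pictures are saved under pics/ and viewed, at most 10 in all, crops included, and the job is handed in when it is done.

Besides the shell and the picture viewer there is one more tool, called after ">>>" by a JSON object that holds its "name" and its "arguments". servo_tool: Moves the arm, as the interface text tells. Its arguments: {"type":"object","properties":{"increments":{"type":"array","items":{"type":"array"}},"squeeze":{"type":"number"}},"required":["increments"]}

```bash
mkdir -p pics; cat > h.py <<'E'
import numpy as np, cv2
from bench import ctrl, viewer, job, look_for, silhouettes, pinpoint
def ray(cam,px):
    p=viewer.camera_params(cam); T=np.array(p["cam_to_world"]); f=210/np.tan(np.radians(p["fov_y"])/2)
    d=np.array([(px[0]-p["cx"])/f,-(px[1]-p["cy"])/f,-1.]); return T[:3,3],T[:3,:3]@d
def at_z(cam,px,z):
    o,d=ray(cam,px); return o+d*(z-o[2])/d[2]
def proj(cam,P):
    p=viewer.camera_params(cam); T=np.array(p["cam_to_world"]); f=210/np.tan(np.radians(p["fov_y"])/2)
    q=T[:3,:3].T@(np.array(P)-T[:3,3]); return np.array([p["cx"]-f*q[0]/q[2],p["cy"]+f*q[1]/q[2]])
def tri(a,b):
    (o1,d1),(o2,d2)=ray(*a),ray(*b)
    s=np.linalg.lstsq(np.c_[d1,-d2],o2-o1,rcond=None)[0]; p,q=o1+s[0]*d1,o2+s[1]*d2
    return (p+q)/2,np.linalg.norm(p-q)
E
python3 - <<'E'
from h import *
np.set_printoptions(precision=1,suppress=True)
ims=[]
for c in("scene","top"):
    im=viewer.read_camera(c);ims.append(im); cv2.imwrite(f"pics/{c}0.png",im[:,:,::-1]); p=viewer.camera_params(c); print(p)
for l in("jig","channel","tube","tube_mid","clamp_hinge","clamp_tip","block","pipe","offcut"):
    r={c:pinpoint(c,l) for c in("scene","top")}
    for c in r: print(l,c,[(np.round(x["centre"],1).tolist(),round(x["p"],2)) for x in r[c]])
    if r["scene"] and r["top"]: print("   tri",*tri(("scene",r["scene"][0]["centre"]),("top",r["top"][0]["centre"])))
E
```

```text
{'fov_y': 54.19375924303441, 'cx': 280.33644721267603, 'cy': 210.26304451561515, 'cam_to_world': array([[ -0.9,  -0.3,   0.4, 965.9],
       [  0.5,  -0.6,   0.7, 677.9],
       [ -0. ,   0.8,   0.7, 740.7],
       [  0. ,   0. ,   0. ,   1. ]])}
{'fov_y': 56.41873112674606, 'cx': 285.0497863202251, 'cy': 211.9036775523765, 'cam_to_world': array([[  -0. ,    1. ,   -0.1,  446.6],
       [  -1. ,   -0. ,   -0. ,   -9.2],
       [  -0. ,    0.1,    1. , 1288.2],
       [   0. ,    0. ,    0. ,    1. ]])}
jig scene [([300.0, 242.6], 0.69), ([196.0, 164.4], 0.68)]
jig top [([270.7, 223.6], 0.58), ([259.4, 232.8], 0.58)]
   tri [556.4  58.  -15.3] 4.508340084608571
channel scene [([297.9, 239.8], 0.78)]
channel top [([266.8, 220.7], 0.57)]
   tri [566.3  68.    8.4] 9.89902205036984
tube scene [([214.1, 244.5], 0.94), ([376.2, 301.4], 0.9), ([289.6, 342.9], 0.68), ([309.8, 269.8], 0.65), ([259.4, 301.1], 0.56)]
tube top [([297.9, 162.3], 0.64), ([200.2, 169.8], 0.63), ([242.3, 207.7], 0.55), ([198.1, 232.7], 0.53)]
   tri [757.5 -32.5   3.9] 1.7930131302489705
tube_mid scene [([255.0, 280
[... 198 characters left out ...]
9.6, 204.7], 0.63)]
   tri [740.  258.1 155.9] 76.09597310278257
clamp_hinge scene [([319.1, 228.9], 0.84), ([456.3, 325.8], 0.24)]
clamp_hinge top [([258.4, 230.4], 0.59), ([240.7, 206.0], 0.32)]
   tri [528.2  94.6  49.8] 0.9361711667641259
clamp_tip scene [([349.2, 192.0], 0.88)]
clamp_tip top [([250.2, 247.3], 0.72)]
   tri [469.  112.5 152.8] 8.370276950871048
block scene [([292.0, 212.7], 0.51), ([349.3, 194.1], 0.46)]
block top [([297.8, 229.5], 0.55), ([172.1, 204.8], 0.38)]
   tri [531.5 -29.9  10. ] 2.7401231812970654
pipe scene []
pipe top [([303.4, 198.0], 0.68)]
offcut scene [([260.5, 269.2], 0.82)]
offcut top [([261.3, 180.8], 0.59)]
   tri [694.9  91.8  -2.6] 6.375136225454825
```

View pics/scene0.png

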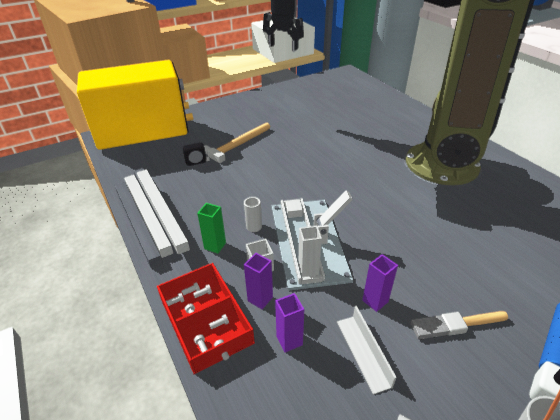

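View pics/top0.png

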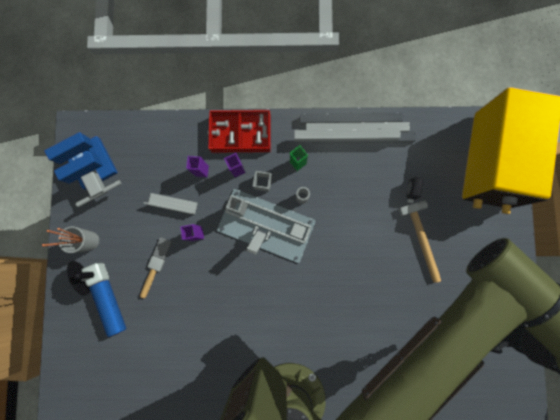

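Candidates that look like the tube: 
- Grey, scene (310,250) / top (239,205).
- Green, scene (211,228).
- Purple, scene (258,280), (290,322) and (381,283).

The grey one fits: it stands in the jig's channel at the +y end. The block is at scene (292,208) / top (298,230), and the arm tip is at scene (349,194). I'll confirm this in an enlarged crop and fit the jig's pose.

```bash
python3 - <<'E'
from h import *
s=cv2.imread("pics/scene0.png");t=cv2.imread("pics/top0.png")
a=cv2.resize(s[170:310,240:380],None,fx=4,fy=4,interpolation=3)
b=cv2.resize(t[170:280,200:330],None,fx=4.5,fy=4.5,interpolation=3)
cv2.imwrite("pics/s1.png",a);cv2.imwrite("pics/t1.png",b)
E
```

```text
(no output)
```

View pics/s1.png

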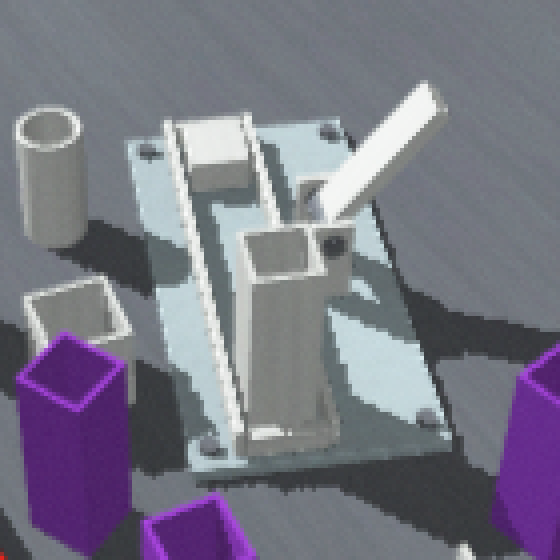

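View pics/t1.png

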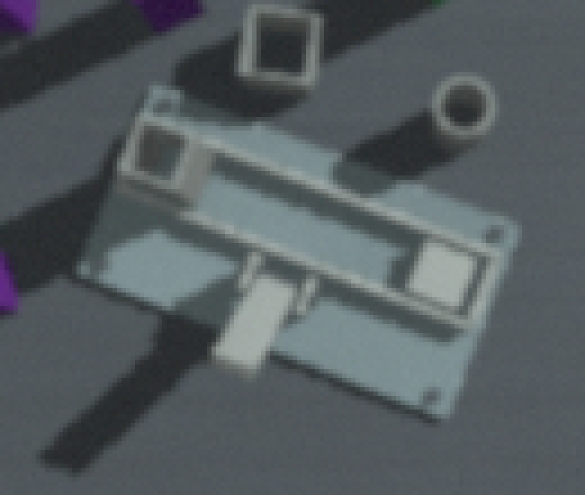

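```bash
cat > fit.py <<'E'
from h import *
from scipy.optimize import least_squares
np.set_printoptions(precision=2,suppress=True)
C=[(55,-145,10),(-95,-145,10),(55,145,10),(-95,145,10)]
S=np.array([(125,140),(344,120),(187,470),(452,449)])/4.+[240,170]
T=np.array([(518,222),(447,415),(150,87),(75,270)])/4.5+[200,170]
def w(J,P):
    c,s=np.cos(J[2]),np.sin(J[2]); return np.array([J[0]+c*P[0]-s*P[1],J[1]+s*P[0]+c*P[1],P[2]])
def res(J,cs=("scene","top")):
    return np.concatenate([proj(c,w(J,P))-q for c,Q in(("scene",S),("top",T)) if c in cs for P,q in zip(C,Q)])
if __name__=="__main__":
    for cs in(("scene",),("top",),("scene","top")):
        r=least_squares(res,[550,50,-.4],args=(cs,),x_scale=[100,100,1]); print(cs,r.x,r.fun)
    J=r.x
    TS=np.array([(237,230),(307,225),(330,270),(252,278)]).mean(0)/4+[240,170]
    TT=np.array([(143,118),(190,135),(178,192),(122,175)]).mean(0)/4.5+[200,170]
    inv=lambda p:(np.array([[np.cos(J[2]),np.sin(J[2])],[-np.sin(J[2]),np.cos(J[2])]])@(p[:2]-J[:2]),p[2])
    p,e=tri(("scene",TS),("top",TT)); print("tube top",p,e,inv(p))
    for c,q in(("scene",TS),("top",TT)): print(inv(at_z(c,q,130)))
    for c,q in(("scene",(349.2,192)),("top",(250.2,247.3))):
        g=lambda a:proj(c,w(J,(-50+105*np.cos(a[0]),0,56+105*np.sin(a[0]))))-q
        r=least_squares(g,[2.]);print("arm",r.x,r.fun)
    for l,c,q in(("pipe","top",(303.4,195.0)),("offcut","scene",(260.5,269.2)),("block","top",(298,229.5))): print(l,inv(at_z(c,q,85 if l=="pipe" else 0 if l=="offcut" else 35)))
    for n,P in(("tube",(0,97,130)),("hinge",(-50,0,56)),("block",(0,-110,35))): print(n,w(J,P))
E
python3 fit.py
```

```text
('scene',) [566.21  70.71  -0.4 ] [ 0.92  0.04 -0.35  0.14 -0.02  0.98 -0.45 -1.  ]
('top',) [566.66  66.49  -0.37] [ 0.3  -0.06 -0.03  0.21 -0.04 -0.89 -0.23  0.71]
('scene', 'top') [566.26  68.68  -0.39] [-0.07 -0.15 -1.5  -0.46  0.34  0.51 -0.38 -2.1  -0.37  0.89 -1.47  0.89
 -0.14 -1.37 -1.08 -0.07]
tube top [600.44 158.9  126.58] 1.5862446760979916 (array([-2.25, 96.45]), np.float64(126.58001621021378))
(array([ -2.21, 100.11]), np.float64(130.0))
(array([-1.72, 95.63]), np.float64(130.0))
arm [2.18] [-1.16  2.33]
arm [2.09] [1.11 0.38]
pipe (array([107.22, -82.05]), np.float64(85.0))
offcut (array([107.52,  72.93]), np.float64(0.0))
block (array([   4.7 , -105.53]), np.float64(35.0))
tube [602.73 158.56 130.  ]
hinge [519.92  87.48  56.  ]
block [524.9  -33.25  35.  ]
```

```bash
cat > go.py <<'E'
from fit import *
from scipy.spatial.transform import Rotation as R
J=np.array([566.3,68.7,-.385])
def st():
    s=ctrl.observe(); return s,R.from_euler("xyz",s["tcp_rot"]).as_matrix()
def tojig(p):
    c,s=np.cos(J[2]),np.sin(J[2]); d=np.array(p[:2])-J[:2]; return np.array([c*d[0]+s*d[1],-s*d[0]+c*d[1],p[2]])
def inc(P,yaw=None):  # jig-frame target -> cm in tool axes
    s,M=st(); return M.T@(w(J,P)-np.array(s["tcp_pos"]))/10
E
python3 - <<'E'
from go import *
s,M=st(); print(s["time"],s["tcp_rot"],s["joint_pos"]); print(M)
for P in((-2,160,230),(-2,160,115)): print(P,w(J,P),inc(P))
# yaw options: angle of tool x vs jig axes
print("tool x yaw",np.arctan2(M[1,0],M[0,0]),"jig yaw",J[2])
for q in((191,232),(235,165),(198,168)): print(q,tojig(at_z("top",q,100)))
print(tojig(at_z("top",(410,210),20)))
E
```

```text
1.0 [ 3.14 -0.   -2.69] [-0.79  0.04  0.08 -0.   -1.62 -0.33]
[[-0.9  -0.43 -0.  ]
 [-0.43  0.9   0.  ]
 [ 0.    0.   -1.  ]]
(-2, 160, 230) [624.54 217.74 230.  ] [-65.72  52.59  -2.99]
(-2, 160, 115) [624.54 217.74 115.  ] [-65.72  52.58   8.51]
tool x yaw -2.6938165973296084 jig yaw -0.385
(191, 232) [-127.69  193.94  100.  ]
(235, 165) [114.13 149.06 100.  ]
(198, 168) [ 63.02 252.48 100.  ]
[ 199.1  -419.61   20.  ]
```

>>> {"name": "servo_tool", "arguments": {"increments": [[1,[-3,2.5,-3],[0,0,0]],[1,[-6,5,-3],[0,0,-0.1]],[1,[-10,8,-3],[0,0,-0.2]],[1,[-13,10.5,-3],[0,0,-0.3]],[1,[-16.5,13,-3],[0,0,-0.4]],[1,[-20,16,-3],[0,0,-0.5]],[1,[-23,18.5,-3],[0,0,-0.6]],[1,[-26,21,-3],[0,0,-0.7]],[1,[-29.5,23.5,-3],[0,0,-0.738]],[1,[-32.5,26,-3],[0,0,-0.738]],[1,[-36,29,-3],[0,0,-0.738]],[1,[-39,31.5,-3],[0,0,-0.738]],[1,[-42,34,-3],[0,0,-0.738]],[1,[-45,36.5,-3],[0,0,-0.738]],[1,[-48.5,39,-3],[0,0,-0.738]],[1,[-52,41.5,-3],[0,0,-0.738]],[1,[-55,44,-3],[0,0,-0.738]],[1,[-58.5,47,-3],[0,0,-0.738]],[1,[-62,49.5,-3],[0,0,-0.738]],[1,[-65.7,52.6,-3],[0,0,-0.738]]]}}

```text
time: 2.67
tcp_pos: [617.5, 203.9, 230.1]
tcp_rot: [-3.141, 0.0, -1.956]
force: [0.8, -0.4, 0.3]
gripper_width: -0.005
grip_force: 0.0
```

```bash
python3 - <<'E'
from go import *
s,M=st(); print(s["time"],s["tcp_pos"],s["force"],s["joint_pos"]); print(M)
for P in((-2,160,230),(-2,160,115)): print(P,inc(P))
print(tojig(s["tcp_pos"]))
E
```

```text
2.6667 [617.54 203.94 230.12] [ 0.82 -0.42  0.3 ] [ 0.63  0.18  0.29  0.   -1.68 -1.01]
[[-0.38 -0.93  0.  ]
 [-0.93  0.38  0.  ]
 [-0.   -0.   -1.  ]]
(-2, 160, 230) [-1.54 -0.13  0.01]
(-2, 160, 115) [-1.54 -0.13 11.51]
[ -3.3  144.58 230.12]
```

>>> {"name": "servo_tool", "arguments": {"increments": [[1,[0,0,0],[0,0,0]],[1,[0,0,0],[0,0,0]],[1,[0,0,3],[0,0,0]],[1,[0,0,6],[0,0,0]],[1,[0,0,9],[0,0,0]],[1,[0,0,11.5],[0,0,0]],[1,[0,0,11.5],[0,0,0]],[1,[0,0,11.5],[0,0,0]],[1,[0,0,11.5],[0,0,0]]]}}

```text
time: 3.42
tcp_pos: [617.9, 201.6, 118.2]
tcp_rot: [-3.139, 0.002, -1.956]
force: [0.1, -0.4, 1.3]
gripper_width: -0.001
grip_force: 0.0
```

```bash
python3 - <<'E'
from go import *
s,M=st(); print(s["time"],tojig(s["tcp_pos"]),s["force"])
a=viewer.read_camera("scene");b=viewer.read_camera("top")
cv2.imwrite("pics/m1.png",np.hstack([cv2.resize(a[150:310,220:400],(540,480)),cv2.resize(b[160:280,200:260],(240,480))])[:,:,::-1])
E
```

```text
3.4167 [ -2.05 142.54 118.21] [ 0.08 -0.36  1.32]
```

View pics/m1.png

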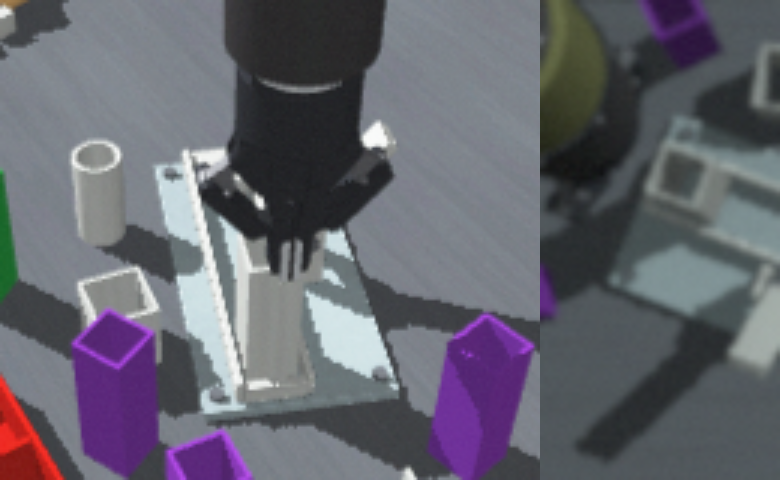

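>>> {"name": "servo_tool", "arguments": {"increments": [[1,[0.8,0,0.2],[0,0,0]],[1,[1.4,0,0.2],[0,0,0]],[1,[2,0,0.2],[0,0,0]],[1,[2.5,0,0.2],[0,0,0]],[1,[3,0,0.2],[0,0,0]],[1,[3.5,0,0.2],[0,0,0]],[1,[4,0,0.2],[0,0,0]],[1,[4.4,0,0.2],[0,0,0]]]}}

```text
time: 4.18
tcp_pos: [600.1, 160.6, 113.1]
tcp_rot: [3.142, 0.0, -1.956]
force: [0.4, -0.4, 0.0]
gripper_width: 0.003
grip_force: 0.0
```

```bash
python3 - <<'E'
from go import *
s,M=st(); print(s["time"],tojig(s["tcp_pos"]),s["force"])
a=viewer.read_camera("scene");b=viewer.read_camera("top")
cv2.imwrite("pics/m2.png",np.hstack([cv2.resize(a[150:310,220:400],(540,480)),cv2.resize(b[160:280,200:260],(240,480))])[:,:,::-1])
E
```

```text
4.1833 [ -3.16  97.91 113.14] [ 0.39 -0.44  0.05]
```

View pics/m2.png

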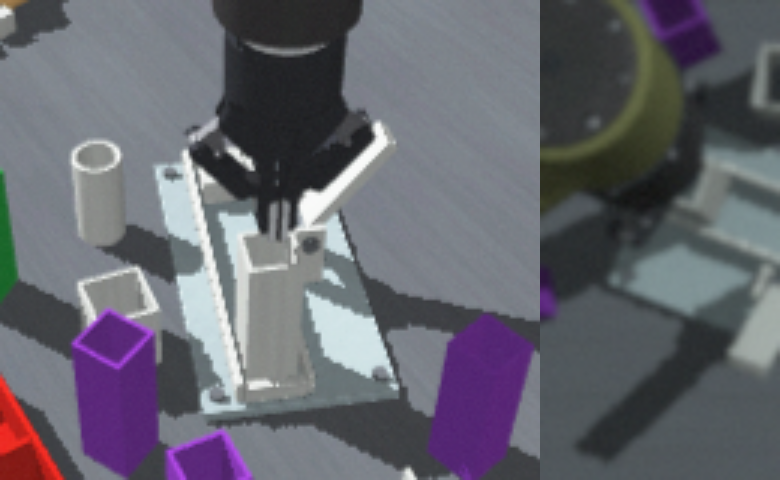

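```bash
python3 - <<'E'
from go import *
s,M=st(); f=lambda P:((proj("scene",P)-[220,150])*3).round()
print(s["time"],"tcp in crop",f(s["tcp_pos"]), "m1 tcp",f(w(J,(-2,142.5,118.2))))
for y in(77,117):
  for x in(-22,18): print(x,y,f(w(J,(x,y,130))),f(w(J,(x,y,10))))
a=viewer.read_camera("scene")
cv2.imwrite("pics/m3.png",cv2.resize(a[190:290,260:360],(600,600),interpolation=cv2.INTER_CUBIC)[:,:,::-1])
E
```

```text
4.2833 tcp in crop [271. 263.] m1 tcp [282. 303.]
-22 77 [292. 223.] [285. 334.]
18 77 [237. 229.] [235. 340.]
-22 117 [304. 262.] [295. 373.]
18 117 [247. 268.] [244. 379.]
```

View pics/m3.png

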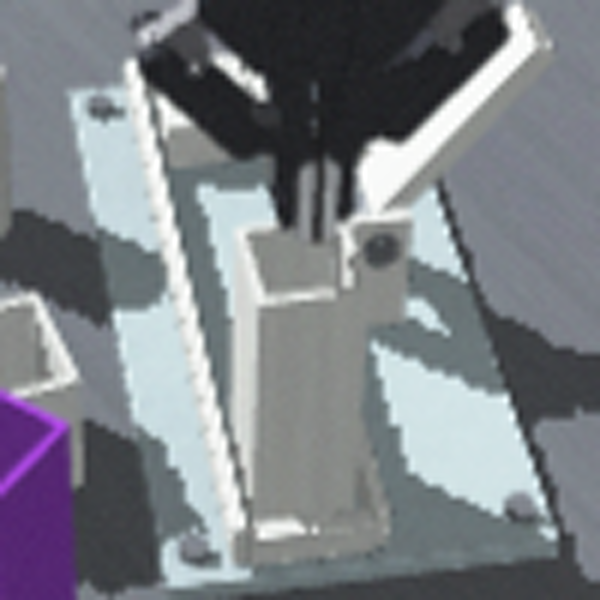

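The fingertips show about 9 px above the projected TCP, in this picture and in the one before. The fingers really end about 20 mm higher than I assumed and passed over the tube, with no force and the tube unmoved. I'll back out, go lower and push again.

>>> {"name": "servo_tool", "arguments": {"increments": [[1,[-1.5,0,0],[0,0,0]],[1,[-3,0,0],[0,0,0]],[1,[-4.7,0,0],[0,0,0]],[1,[-4.7,0,0],[0,0,0]],[1,[-4.7,0,0],[0,0,0]],[1,[-4.7,0,1.5],[0,0,0]],[1,[-4.7,0,3.3],[0,0,0]],[1,[-4.7,0,3.3],[0,0,0]],[1,[-4.7,0,3.3],[0,0,0]]]}}

```text
time: 5.08
tcp_pos: [617.3, 203.9, 79.3]
tcp_rot: [3.14, -0.002, -1.956]
force: [0.3, -0.3, 0.3]
gripper_width: 0.003
grip_force: 0.0
```

>>> {"name": "servo_tool", "arguments": {"increments": [[1,[0.6,0,0],[0,0,0]],[1,[1.1,0,0],[0,0,0]],[1,[1.5,0,0],[0,0,0]],[1,[1.8,0,0],[0,0,0]],[1,[2.1,0,0],[0,0,0]],[1,[2.4,0,0],[0,0,0]]]}}

```text
time: 5.58
tcp_pos: [609.1, 182.3, 80.7]
tcp_rot: [-3.141, 0.001, -1.956]
force: [-0.2, 1.1, 0.2]
gripper_width: -0.001
grip_force: 0.4
```

```bash
python3 - <<'E'
from go import *
s,M=st(); print(s["time"],tojig(s["tcp_pos"]),s["force"])
a=viewer.read_camera("scene")
cv2.imwrite("pics/m4.png",cv2.resize(a[150:310,220:400],(720,640)[:2] if 0 else (675,600),interpolation=cv2.INTER_CUBIC)[:,:,::-1])
E
```

```text
5.5833 [ -2.99 121.41  80.7 ] [-0.23  1.09  0.19]
```

View pics/m4.png

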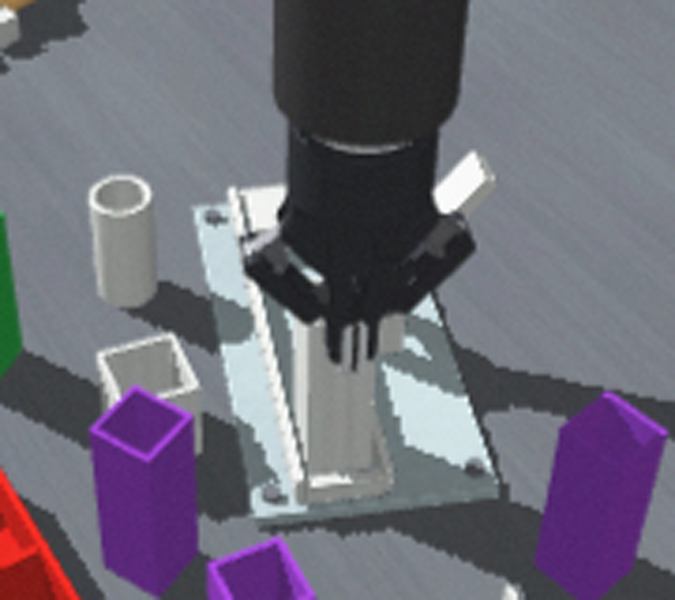

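>>> {"name": "servo_tool", "arguments": {"increments": [[1,[0.4,0,0],[0,0,0]],[1,[0.8,0,0],[0,0,0]],[1,[1.2,0,0],[0,0,0]],[1,[1.5,0,0],[0,0,0]]]}}

```text
time: 5.97
tcp_pos: [603.0, 168.0, 79.9]
tcp_rot: [3.141, -0.0, -1.956]
force: [0.1, 0.3, 0.6]
gripper_width: -0.0
grip_force: 0.1
```

```bash
python3 - <<'E'
from go import *
s,M=st(); print(s["time"],tojig(s["tcp_pos"]),s["force"])
for c in("scene",):
    viewer.read_camera(c)
    for x in silhouettes(c,"tube")[:5]:
        m=x["mask"].astype(np.uint8); k=cv2.findContours(m,0,2)[0]; k=max(k,key=cv2.contourArea); print(x["p"],x["box"],cv2.boxPoints(cv2.minAreaRect(k)).round().tolist())
E
```

```text
5.9667 [ -3.25 105.88  79.94] [0.12 0.28 0.62]
0.97 [276.2, 295.4, 28.6, 58.1] [[273.0, 294.0], [302.0, 292.0], [306.0, 350.0], [277.0, 352.0]]
0.69 [298.7, 229.0, 18.3, 46.1] [[297.0, 230.0], [318.0, 230.0], [318.0, 274.0], [297.0, 274.0]]
0.69 [198.9, 203.6, 27.1, 49.5] [[196.0, 205.0], [220.0, 202.0], [227.0, 252.0], [203.0, 255.0]]
0.67 [361.6, 253.2, 35.9, 57.7] [[358.0, 306.0], [372.0, 252.0], [399.0, 259.0], [385.0, 313.0]]
0.61 [240.6, 252.5, 30.9, 56.2] [[242.0, 255.0], [269.0, 253.0], [274.0, 307.0], [247.0, 309.0]]
```

>>> {"name": "servo_tool", "arguments": {"increments": [[1,[0.4,0,0],[0,0,0]],[1,[0.8,0,0],[0,0,0]],[1,[1.2,0,0],[0,0,0]],[1,[1.6,0,0],[0,0,0]],[1,[2,0,0],[0,0,0]],[1,[2,0,0],[0,0,0]],[1,[2,0,0],[0,0,0]],[1,[2,0,0],[0,0,0]],[1,[2,0,0],[0,0,0]]]}}

```text
time: 6.82
tcp_pos: [595.9, 150.2, 80.1]
tcp_rot: [3.141, 0.0, -1.956]
force: [0.0, 0.2, 0.1]
gripper_width: -0.002
grip_force: 0.0
```

```bash
python3 - <<'E'
from go import *
s,M=st(); print(s["time"],tojig(s["tcp_pos"]),s["force"])
a=viewer.read_camera("scene");b=viewer.read_camera("top")
for c in("scene","top"):
    for l in("tube","tube_mid"): print(c,l,[(np.round(x["centre"]).tolist(),round(x["p"],2)) for x in pinpoint(c,l)])
cv2.imwrite("pics/m5.png",np.hstack([cv2.resize(a[150:310,240:380],(420,480),interpolation=2),cv2.resize(b[170:280,210:330],(380,480),interpolation=2)])[:,:,::-1])
E
```

```text
6.8167 [-3.2  86.63 80.07] [0.02 0.18 0.09]
scene tube [([260.0, 300.0], 0.91), ([374.0, 303.0], 0.84), ([306.0, 257.0], 0.78), ([261.0, 270.0], 0.71), ([218.0, 243.0], 0.61), ([288.0, 340.0], 0.59)]
scene tube_mid [([378.0, 279.0], 0.98), ([256.0, 278.0], 0.92), ([300.0, 239.0], 0.87), ([214.0, 230.0], 0.85), ([292.0, 319.0], 0.6)]
top tube [([297.0, 162.0], 0.88), ([245.0, 208.0], 0.83), ([202.0, 170.0], 0.55), ([238.0, 167.0], 0.55), ([197.0, 229.0], 0.47)]
top tube_mid [([192.0, 232.0], 0.82), ([264.0, 215.0], 0.8), ([195.0, 170.0], 0.72), ([301.0, 162.0], 0.57), ([232.0, 167.0], 0.57)]
```

View pics/m5.png

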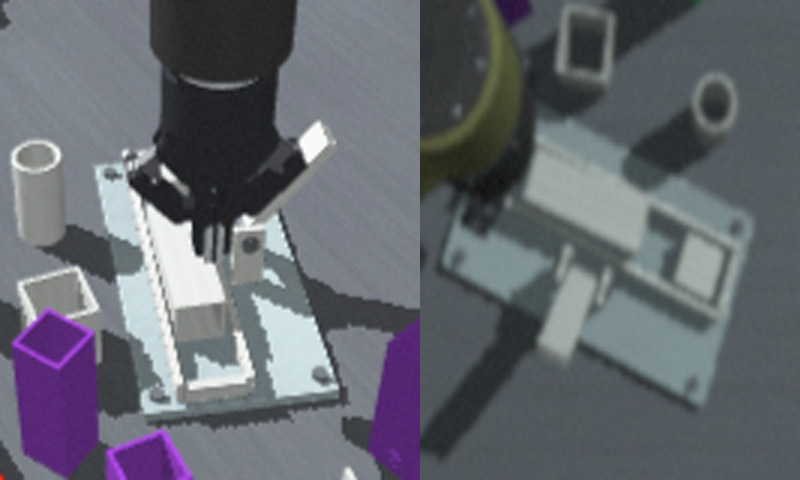

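```bash
python3 - <<'E'
from go import *
for c,q,z in(("scene",(300,239),30),("top",(264,215),30),("top",(281,223.4),50),("top",(243.8,209.4),50),("scene",(240+200/3,150+305/3),50)): print(c,tojig(at_z(c,q,z)))
print(tri(("scene",(300,239)),("top",(264,215))))
# channel middle from end-stop/hinge cheeks in top crop
for q in((564,262),(605,285)): print("cheek",tojig(at_z("top",(210+(q[0]-420)/3.167,170+q[1]/4.364),70)))
E
```

```text
scene [ 3.55 17.3  30.  ]
top [ 7.93 13.87 30.  ]
top [  1.64 -48.49  50.  ]
top [-0.71 78.5  50.  ]
scene [-0.51 79.62 50.  ]
(array([577.  ,  80.18,  28.04]), np.float64(5.066292287439393))
cheek [-48.45  16.68  70.  ]
cheek [-48.71 -27.03  70.  ]
```

Tube lies in the channel between the rails, middle at jig y ≈ +16 mm. I'll nudge it about 16 mm inwards along the channel to bring it under the arm.

>>> {"name": "servo_tool", "arguments": {"increments": [[1,[-1.5,0,0],[0,0,0]],[1,[-3,-0.2,0],[0,0,0]],[1,[-3,-0.2,0],[0,0,0]],[1,[-3,-0.2,2],[0,0,0]],[1,[-3,-0.2,4],[0,0,0]],[1,[-3,-0.2,5],[0,0,0]],[1,[-3,-0.2,6],[0,0,0]],[1,[-3,-0.2,6],[0,0,0]],[1,[-3,-0.2,6],[0,0,0]]]}}

```text
time: 7.87
tcp_pos: [609.0, 176.8, 20.3]
tcp_rot: [-3.141, -0.001, -1.956]
force: [0.1, 0.1, 0.9]
gripper_width: 0.002
grip_force: 0.0
```

>>> {"name": "servo_tool", "arguments": {"increments": [[1,[0.8,0,0],[0,0,0]],[1,[1.6,0,0],[0,0,0]],[1,[2.2,0,0],[0,0,0]],[1,[2.6,0,0],[0,0,0]],[1,[3,0,0],[0,0,0]],[1,[3.3,0,0],[0,0,0]],[1,[3.6,0,0],[0,0,0]]]}}

```text
time: 8.45
tcp_pos: [595.4, 143.5, 20.3]
tcp_rot: [-3.141, 0.0, -1.956]
force: [-0.9, 0.2, -0.0]
gripper_width: -0.003
grip_force: 0.0
```

```bash
cat > tm.py <<'E'
from go import *
s,M=st(); print(s["time"],tojig(s["tcp_pos"]),s["force"])
for c in("scene","top"):
    viewer.read_camera(c)
    for x in pinpoint(c,"tube_mid"):
        p=tojig(at_z(c,x["centre"],30))
        if abs(p[0])<25: print(c,x["p"],p)
    for x in silhouettes(c,"tube"):
        b=x["box"]; p=tojig(at_z(c,[b[0]+b[2]/2,b[1]+b[3]/2],40))
        if abs(p[0])<30: print(c,"box",np.round(b),p)
E
python3 tm.py
```

```text
8.45 [-1.12 80.2  20.28] [-0.85  0.19 -0.02]
scene 0.53 [ 8.33 27.62 30.  ]
scene 0.26 [ 7.89 33.48 30.  ]
scene box [292. 224.  22.  40.] [ 2.12 44.07 40.  ]
top 0.96 [ 6.41  8.01 30.  ]
top box [246. 204.  36.  25.] [ 4.38 11.67 40.  ]
```

>>> {"name": "servo_tool", "arguments": {"increments": [[1,[0.3,0,0],[0,0,0]],[1,[0.6,0,0],[0,0,0]],[1,[0.9,0,0],[0,0,0]],[1,[1.1,0,0],[0,0,0]]]}}

```text
time: 9.08
tcp_pos: [591.1, 133.2, 20.1]
tcp_rot: [3.141, -0.0, -1.956]
force: [-0.8, -0.6, 0.5]
gripper_width: -0.0
grip_force: 0.0
```

```bash
python3 tm.py
```

```text
9.0833 [-1.23 69.09 20.06] [-0.84 -0.63  0.52]
scene 0.75 [ 5.47 19.78 30.  ]
scene box [292. 238.  22.  25.] [ 3.53 64.77 40.  ]
top 0.74 [ 7.14  9.7  30.  ]
```

```bash
python3 - <<'E'
from go import *
from scipy.optimize import brentq
for P,q in(((-2,142.5,118.2),(316.7,242.7)),((-3.2,97.9,113.1),(313.3,230)),((-3,121.4,80.7),(314.7,246.5)),((-3.2,86.6,80),(310.7,237.3))):
    z=brentq(lambda z:proj("scene",w(J,(P[0],P[1],z)))[1]-q[1],0,250); print(P,z,proj("scene",w(J,(P[0],P[1],z)))[0]-q[0])
a=viewer.read_camera("scene"); cv2.imwrite("pics/m6.png",cv2.resize(a[190:300,260:370],(600,600),interpolation=2)[:,:,::-1])
E
```

```text
(-2, 142.5, 118.2) 142.39243682333378 -2.151406247837201
(-3.2, 97.9, 113.1) 135.71639591687398 -2.563353252354716
(-3, 121.4, 80.7) 109.49533346146843 -2.3531876227715998
(-3.2, 86.6, 80) 102.81037856009078 -1.5116878390106763
```

View pics/m6.png

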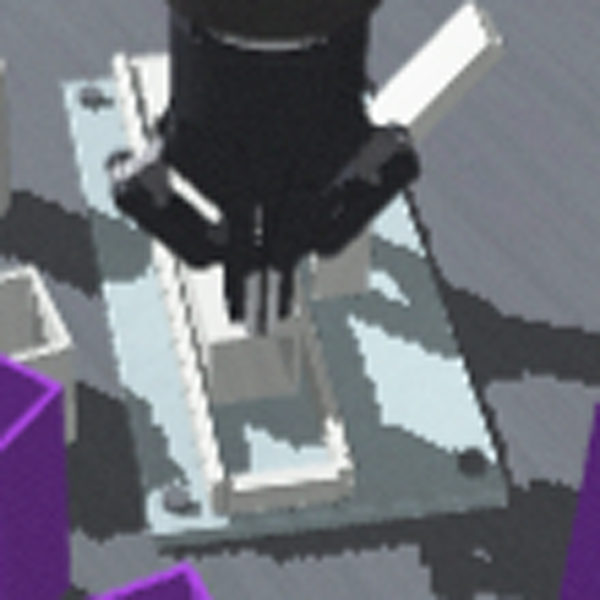

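```bash
python3 - <<'E'
from go import *
for q,z in(((257,397),10),((253,340),50)): print(tojig(at_z("scene",(260+q[0]*110/600,190+q[1]*110/600),z)))
q=(260+262*.1833,190+338*.1833)
for z in(40,45,50): print(z,tojig(at_z("scene",q,z)))
# end stop outer/inner check: outer bottom face at y=140,z=10 ; top z=26
for P in((0,140,26),(0,132,26),(0,-132,26)): print(P,(proj("scene",w(J,P))-[260,190])/.1833)
E
```

```text
[-3.07 78.26 10.  ]
[ 0.53 81.58 50.  ]
40 [-5.51 71.81 40.  ]
45 [-4.46 76.39 45.  ]
50 [-3.41 80.98 50.  ]
(0, 140, 26) [279.35 484.32]
(0, 132, 26) [275.54 469.24]
(0, -132, 26) [172.61  62.34]
```

>>> {"name": "servo_tool", "arguments": {"increments": [[1,[-1.5,0,-0.3],[0,0,0]],[1,[-3,0,-0.3],[0,0,0]],[1,[-4,0,0],[0,0,0]],[1,[-4,0,0],[0,0,0]],[1,[-4,0,0],[0,0,0]],[1,[-4,0,0.6],[0,0,0]],[1,[-4,0,1.2],[0,0,0]],[1,[-4,0,1.2],[0,0,0]]]}}

```text
time: 10.1
tcp_pos: [605.2, 169.9, 6.0]
tcp_rot: [3.139, -0.002, -1.956]
force: [-0.2, -0.0, -1.0]
gripper_width: 0.0
grip_force: 0.0
```

>>> {"name": "servo_tool", "arguments": {"increments": [[1,[0.8,0,0],[0,0,0]],[1,[1.4,0,0],[0,0,0]],[1,[1.8,0,0],[0,0,0]],[1,[2.2,0,0],[0,0,0]],[1,[2.5,0,0],[0,0,0]],[1,[2.8,0,0],[0,0,0]]]}}

```text
time: 10.6
tcp_pos: [596.1, 144.8, 8.5]
tcp_rot: [-3.141, 0.001, -1.956]
force: [0.1, 1.5, -0.1]
gripper_width: -0.002
grip_force: 1.1
```

>>> {"name": "servo_tool", "arguments": {"increments": [[1,[0.3,0,0],[0,0,0]],[1,[0.5,0,0],[0,0,0]]]}}

```text
time: 10.77
tcp_pos: [594.1, 140.1, 8.5]
tcp_rot: [-3.141, 0.001, -1.956]
force: [0.7, 2.2, -0.1]
gripper_width: 0.002
grip_force: 1.3
```

```bash
python3 tm.py
```

```text
10.7667 [-1.02 76.64  8.48] [ 0.71  2.2  -0.1 ]
scene 0.66 [ 5.6  17.68 30.  ]
scene box [294. 244.  21.  18.] [ 4.34 73.65 40.  ]
top 0.67 [16.58  4.45 30.  ]
top box [250. 206.  34.  23.] [ 4.33  0.91 40.  ]
```

Contact: a steady 2.2 N, so the tube is sliding. One more centimetre.

>>> {"name": "servo_tool", "arguments": {"increments": [[1,[0.3,0,0],[0,0,0]],[1,[0.6,0,0],[0,0,0]],[1,[0.9,0,0],[0,0,0]],[1,[1.0,0,0],[0,0,0]],[1,[1.0,0,0],[0,0,0]]]}}

```text
time: 11.48
tcp_pos: [590.0, 130.4, 8.0]
tcp_rot: [3.141, -0.0, -1.956]
force: [-0.1, 0.9, 0.3]
gripper_width: 0.001
grip_force: 0.5
```

>>> {"name": "servo_tool", "arguments": {"increments": [[1,[-1.5,0,0],[0,0,0]],[1,[-3,0,0],[0,0,0]],[1,[-4,0,-3],[0,0,0]],[1,[-4,0,-7],[0,0,0]],[1,[-4,0,-11],[0,0,0]],[1,[-4,0,-15],[0,0,0]],[1,[-4,0,-19],[0,0,0]],[1,[-4,3,-20],[0,0,0]],[1,[-4,7,-20],[0,0,0]],[1,[-4,11,-20],[0,0,0]],[1,[-4,15,-20],[0,0,0]],[1,[-4,18,-20],[0,0,0]],[1,[-1,20,-20],[0,0,0]],[1,[-1,20,-20],[0,0,0]],[1,[-1,20,-20],[0,0,0]]]}}

```text
time: 12.73
tcp_pos: [407.8, 215.2, 209.4]
tcp_rot: [-3.141, 0.003, -1.954]
force: [0.9, -0.2, 0.8]
gripper_width: 0.0
grip_force: 0.0
```

```bash
python3 tm.py; python3 - <<'E'
from go import *
for c in("scene","top"):
  for l in("clamp_tip","clamp_hinge"):
    for x in pinpoint(c,l)[:2]: print(c,l,x["p"],x["centre"])
  for x in silhouettes(c,"hold_arm")[:2]: print(c,x["p"],x["box"])
  for x in silhouettes(c,"block")[:2]: b=x["box"];print(c,"block",x["p"],b,tojig(at_z(c,[b[0]+b[2]/2,b[1]+b[3]/2],28)))
E
```

```text
12.7333 [-201.95   76.22  209.39] [ 0.89 -0.22  0.81]
scene 0.82 [11.97  8.65 30.  ]
scene box [288. 208.  25.  52.] [ 0.95 11.3  40.  ]
top 0.87 [11.01 -7.93 30.  ]
top box [251. 206.  38.  24.] [  5.67 -10.31  40.  ]
scene clamp_tip 0.89 [349.2, 193.7]
scene clamp_tip 0.5 [243.6, 145.5]
scene clamp_hinge 0.58 [322.0, 228.0]
scene clamp_hinge 0.36 [239.0, 143.7]
scene 0.83 [318.6, 188.6, 32.5, 36.2]
scene block 0.48 [283.4, 199.1, 21.0, 13.0] [  -2.8  -111.45   28.  ]
top clamp_tip 0.5 [250.0, 248.0]
top clamp_hinge 0.75 [256.4, 234.3]
top clamp_hinge 0.43 [261.9, 180.3]
top 0.66 [247.7, 229.0, 23.3, 27.9]
top block 0.56 [291.6, 224.7, 10.9, 15.0] [  -4.12 -105.86   28.  ]
```

>>> {"name": "servo_tool", "arguments": {"increments": [[1,[1,-1,0],[0,0,-0.12]],[1,[2,-2,0],[0,0,-0.24]],[1,[3,-3,0],[0,0,-0.36]],[1,[4,-4,0],[0,0,-0.48]],[1,[5,-5,0],[0,0,-0.6]],[1,[6,-5.1,0],[0,0,-0.72]],[1,[7,-5.1,0],[0,0,-0.84]],[1,[7.6,-5.1,0],[0,0,-0.96]],[1,[7.6,-5.1,0],[0,0,-1.08]],[1,[7.6,-5.1,2],[0,0,-1.2]],[1,[7.6,-5.1,4],[0,0,-1.32]],[1,[7.6,-5.1,6],[0,0,-1.44]],[1,[7.6,-5.1,8],[0,0,-1.57]],[1,[7.6,-5.1,10],[0,0,-1.57]],[1,[7.6,-5.1,10],[0,0,-1.57]],[1,[7.6,-5.1,10],[0,0,-1.57]],[1,[7.6,-5.1,10],[0,0,-1.57]]]}}

```text
time: 14.85
tcp_pos: [427.9, 125.7, 109.7]
tcp_rot: [-3.14, -0.001, -0.386]
force: [0.3, -0.7, 0.4]
gripper_width: 0.001
grip_force: 0.0
```

```bash
python3 - <<'E'
from go import *
s,M=st(); print(s["time"],tojig(s["tcp_pos"]),s["force"],s["joint_pos"]); print(M)
E
```

```text
14.85 [-149.65    0.89  109.68] [ 0.26 -0.66  0.43] [ 0.74 -0.39 -0.45  0.   -1.5   0.44]
[[ 0.93 -0.38  0.  ]
 [-0.38 -0.93  0.  ]
 [ 0.   -0.   -1.  ]]
```

>>> {"name": "servo_tool", "arguments": {"increments": [[1,[1,0,0],[0,0,0]],[1,[2,0,0],[0,0,0]],[1,[3,0,0],[0,0,0]],[1,[3.7,0,0],[0,0,0]],[1,[4.4,0,0],[0,0,0]],[1,[5,0,0],[0,0,0]]]}}

```text
time: 15.35
tcp_pos: [477.4, 106.4, 120.5]
tcp_rot: [-3.136, -0.01, -0.385]
force: [-28.3, 0.6, 60.0]
gripper_width: -0.004
grip_force: 32.8
```

>>> {"name": "servo_tool", "arguments": {"increments": [[1,[0.8,0,0],[0,0,0]],[1,[1.6,0,0],[0,0,0]],[1,[2.4,0,0],[0,0,0]],[1,[3.2,0,0],[0,0,0]],[1,[4,0,0],[0,0,0]],[1,[4.6,0,0],[0,0,0]],[1,[5.2,0,0],[0,0,0]]]}}

```text
time: 15.93
tcp_pos: [534.0, 84.0, 127.6]
tcp_rot: [-3.129, -0.032, -0.387]
force: [3.1, -9.0, 50.3]
gripper_width: 0.002
grip_force: 24.9
```

```bash
cat > arm.py <<'E'
from go import *
s,M=st(); print(s["time"],tojig(s["tcp_pos"]),s["force"])
for c in("scene","top"):
  viewer.read_camera(c)
  for l in ("clamp_tip",):
    for x in pinpoint(c,l)[:2]:
      q=x["centre"]; g=lambda a:proj(c,w(J,(-50+105*np.cos(a[0]),0,56+105*np.sin(a[0]))))-q
      r=min((least_squares(g,[a0]) for a0 in(.2,1,2)),key=lambda r:r.cost); print(c,l,round(x["p"],2),q,"angle",r.x,"res",r.fun)
E
python3 arm.py
```

```text
15.9333 [-35.67   2.07 127.57] [ 3.07 -8.95 50.35]
scene clamp_tip 0.48 [313.9, 190.4] angle [1.38] res [0.37 1.47]
```

>>> {"name": "servo_tool", "arguments": {"increments": [[1,[0,0,-2],[0,0,0]],[1,[0,0,-4],[0,0,0]],[1,[0,0,-5.5],[0,0,0]],[1,[0,0,-5.5],[0,0,0]],[1,[-3,0,-5.5],[0,0,0]],[1,[-6,0,-5.5],[0,0,0]],[1,[-8,0,-5.5],[0,0,0]],[1,[-8,0,-5.5],[0,0,0]],[1,[-8,0,-5.5],[0,0,0]]]}}

```text
time: 16.88
tcp_pos: [447.8, 117.5, 163.1]
tcp_rot: [-3.141, -0.0, -0.385]
force: [1.5, 0.8, 0.8]
gripper_width: -0.0
grip_force: 0.0
```

```bash
python3 arm.py; python3 tm.py
```

```text
16.8833 [-128.13    0.71  163.05] [1.48 0.85 0.76]
scene clamp_tip 0.8 [314.8, 193.5] angle [1.38] res [-0.41 -1.66]
scene clamp_tip 0.67 [255.0, 226.5] angle [0.04] res [23.    0.82]
top clamp_tip 0.56 [258.7, 223.0] angle [1.37] res [1.88 0.81]
top clamp_tip 0.23 [408.8, 190.7] angle [-0.08] res [-135.67   11.79]
17.0833 [-127.54    0.31  162.59] [-0.41  0.33 -0.24]
scene 0.89 [ 8.7  -6.15 30.  ]
scene box [290. 209.  23.  50.] [-0.2  10.42 40.  ]
top 0.75 [ 7.82 -7.83 30.  ]
top box [250. 207.  37.  24.] [ 1.3  -5.86 40.  ]
```

>>> {"name": "servo_tool", "arguments": {"increments": [[1,[0,0,3],[0,0,0]],[1,[0,0,6],[0,0,0]],[1,[0,0,6],[0,0,0]],[1,[2,0,6],[0,0,0]],[1,[4,0,6],[0,0,0]],[1,[5.5,0,6],[0,0,0]],[1,[6.5,0,6],[0,0,0]],[1,[7.3,0,6],[0,0,0]],[1,[8.1,0,6],[0,0,0]],[1,[8.8,0,6.2],[0,0,0]]]}}

```text
time: 18.22
tcp_pos: [529.7, 84.2, 101.8]
tcp_rot: [-3.141, -0.0, -0.386]
force: [-1.7, 1.2, 1.4]
gripper_width: 0.004
grip_force: 0.9
```

```bash
python3 arm.py
```

```text
18.2167 [-39.68   0.6  101.82] [-1.72  1.19  1.41]
scene clamp_tip 0.73 [308.6, 194.2] angle [1.25] res [-0.2  -0.54]
```

>>> {"name": "servo_tool", "arguments": {"increments": [[1,[0.6,0,0.2],[0,0,0]],[1,[1.1,0,0.4],[0,0,0]],[1,[1.6,0,0.7],[0,0,0]],[1,[2,0,0.9],[0,0,0]],[1,[2.5,0,1.2],[0,0,0]],[1,[3,0,1.5],[0,0,0]],[1,[3.4,0,1.9],[0,0,0]],[1,[3.8,0,2.3],[0,0,0]]]}}

```text
time: 19.08
tcp_pos: [565.1, 69.7, 77.8]
tcp_rot: [-3.141, -0.0, -0.386]
force: [-0.8, 1.2, 1.3]
gripper_width: -0.0
grip_force: 0.7
```

```bash
python3 arm.py
```

```text
19.0833 [-1.52  0.44 77.77] [-0.75  1.22  1.3 ]
scene clamp_tip 0.79 [286.5, 206.3] angle [0.67] res [0.86 0.81]
scene clamp_tip 0.43 [195.5, 163.9] angle [0.45] res [86.51 50.32]
```

>>> {"name": "servo_tool", "arguments": {"increments": [[1,[0.4,0,0.4],[0,0,0]],[1,[0.7,0,0.9],[0,0,0]],[1,[0.9,0,1.3],[0,0,0]],[1,[1.1,0,1.8],[0,0,0]],[1,[1.3,0,2.2],[0,0,0]],[1,[1.5,0,2.6],[0,0,0]],[1,[1.6,0,3],[0,0,0]],[1,[1.7,0,3.4],[0,0,0]]]}}

```text
time: 19.95
tcp_pos: [580.4, 63.4, 43.7]
tcp_rot: [-3.142, -0.0, -0.386]
force: [0.8, -0.3, 1.4]
gripper_width: 0.002
grip_force: 0.6
```

```bash
python3 arm.py
```

```text
19.95 [15.09  0.36 43.71] [ 0.77 -0.32  1.43]
scene clamp_tip 0.68 [278.0, 220.5] angle [0.24] res [1.1  0.33]
```

>>> {"name": "servo_tool", "arguments": {"increments": [[1,[0,0,0.4],[0,0,0]],[1,[0,0,0.8],[0,0,0]],[1,[0,0,1.1],[0,0,0]],[1,[0,0,1.3],[0,0,0]],[1,[0,0,1.3],[0,0,0]]]}}

```text
time: 20.57
tcp_pos: [580.0, 63.5, 31.0]
tcp_rot: [3.141, 0.0, -0.386]
force: [-0.8, -0.7, 2.0]
gripper_width: -0.001
grip_force: 0.8
```

>>> {"name": "servo_tool", "arguments": {"increments": [[1,[0,0,0.15],[0,0,0]],[1,[0,0,0.3],[0,0,0]],[1,[0,0,0.3],[0,0,0]]]}}

```text
time: 20.82
tcp_pos: [580.1, 63.5, 30.9]
tcp_rot: [3.141, -0.001, -0.385]
force: [-8.8, 1.7, 15.3]
gripper_width: -0.003
grip_force: 7.7
```

```bash
python3 arm.py
```

```text
20.8167 [14.78  0.38 30.9 ] [-8.81  1.73 15.27]
scene clamp_tip 0.66 [277.5, 226.2] angle [0.08] res [0.56 0.05]
scene clamp_tip 0.2 [362.8, 352.2] angle [-1.87] res [ -32.64 -101.14]
```

It stopped hard at 15 N, so the bar is on the tube. Retracting to check.

>>> {"name": "servo_tool", "arguments": {"increments": [[1,[0,0,-1],[0,0,0]],[1,[0,0,-3],[0,0,0]],[1,[0,0,-7],[0,0,0]],[1,[0,0,-11],[0,0,0]],[1,[0,0,-15],[0,0,0]],[1,[-4,0,-17],[0,0,0]],[1,[-8,0,-17],[0,0,0]],[1,[-12,0,-17],[0,0,0]],[1,[-15,0,-17],[0,0,0]],[1,[-15,0,-17],[0,0,0]],[1,[-15,0,-17],[0,0,0]]]}}

```text
time: 21.93
tcp_pos: [440.4, 120.7, 198.9]
tcp_rot: [-3.139, -0.001, -0.383]
force: [0.0, -0.5, 0.2]
gripper_width: -0.001
grip_force: 0.0
```

```bash
python3 arm.py; python3 tm.py; python3 - <<'E'
from go import *
for c in("scene","top"):
  for x in silhouettes(c,"hold_arm")[:2]: print(c,x["p"],x["box"])
  for a in(0,.08,.15): print(a,proj(c,w(J,(-50+105*np.cos(a),0,56+105*np.sin(a)))))
  for x in silhouettes(c,"block")[:2]: b=x["box"];print(c,"block",x["p"],b,tojig(at_z(c,[b[0]+b[2]/2,b[1]+b[3]/2],28)))
  for l in("pipe","offcut"):
    for x in pinpoint(c,l)[:1]: print(c,l,x["centre"])
E
```

```text
21.9333 [-136.19    0.98  198.9 ] [ 0.03 -0.49  0.18]
scene clamp_tip 0.72 [276.2, 227.8] angle [0.03] res [1.78 0.02]
top clamp_tip 0.67 [272.1, 199.5] angle [0.17] res [0.48 2.24]
22.1333 [-134.65    0.34  197.62] [0.62 0.83 0.13]
scene 0.75 [ 7.63  2.24 30.  ]
scene box [290. 212.  24.  46.] [-0.   14.95 40.  ]
top 0.66 [ 12.2  -10.94  30.  ]
top box [250. 208.  40.  23.] [  1.74 -10.    40.  ]
scene 0.69 [281.1, 212.8, 41.3, 21.5]
0 [277.99 228.65]
0.08 [278.07 226.11]
0.15 [278.37 223.84]
scene block 0.64 [283.6, 200.7, 17.3, 11.0] [   1.97 -109.68   28.  ]
scene pipe [255.5, 227.0]
scene offcut [261.2, 264.8]
top 0.75 [257.2, 201.1, 26.2, 37.5]
0 [273.04 202.07]
0.08 [272.88 201.8 ]
0.15 [272.67 201.73]
top block 0.44 [288.6, 224.4, 14.4, 13.7] [  -2.77 -101.     28.  ]
top pipe [300.3, 198.0]
top offcut [261.6, 181.1]
```

```bash
python3 -c "
from bench import job
print(job.sign_off())"
```

```text
the job is handed in; nothing more can be done
None
```

The job is handed in, at about 22 s: the tube lies in the channel with its middle within about 10 mm of the hold-down arm, the arm lies flat on it, and the block, pipe and offcut are where they were; on the first push the fingers rode up on the arm's tip with about 66 N at the wrist (limit 120 N), so I backed off and pushed again.

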